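# Lay the tube on the welding positioner and take the drive out of park

### The job

With the positioner still in park, tip the standing square tube over the near edge of the raised steel plate on the round faceplate, so that it lies flat on that plate with its length pointing away from the edge. Then take the gear lever out of park, through its zigzag gate and fully home at the far end of the last slot, and let go of it. Leave the other things on the bench where they are.

Things in the scene. Friction and masses are not known exactly. Their poses are not given: they have to be found in the camera images.
- positioner: bench welding positioner, fixed: grey base 270 x 580 x 20 mm, green gearbox with lever at its -y end, round steel faceplate (disc 260 mm diameter, centre (0,150), top at z 95 mm) at its +y end. Origin: centre of the base's underside; x away from the operator's side, y from gearbox to faceplate, z up. Gearbox: x -90 to 90, y -295 to -45, top at z 124. All 'positioner frame' numbers: mm.
- gate_window (a point): fixed point, (0,-170,130) in the positioner frame, at the gate plate's mid height. Plate: aluminium, 74 (x) x 154 (y) x 6 mm; from above two rows along y: near (stem at x -13), far (stem at x +13), slots 15.5 mm wide, joined by two passages along x at y 15.75 mm either side of this point if the plate is central; but clamped in slotted holes it sits up to 13 mm off along +y or -y: feel or see it.
- tooth_mid (a point): middle of the near row's 6 mm tooth when the plate is central, (-13,-165,130); shifts with the plate. Way from park (near row, -y end): +y; +x by the first passage; +y in the far row; -x by the second passage; +y to the home end. Each of the first two +y runs has a blind pocket beyond its passage (tooth; far row's end): stopped there, the stem is 12.75 mm past the passage's centre.
- lever_pivot (a point): fixed point about which the lever swings both ways, (0,-170,30) in the positioner frame; axes as the positioner's. The knob's centre moves on a sphere of radius 205 mm about it; the gate plate's middle lies 100 mm above it.
- guard_bar (a point): middle of a round 16 mm guard bar above and beyond the lever, at (52,-170,295) in the positioner frame, running along y for 100 mm either way; posts at x 75, y -282 and -58 carry it. An upright gripper over the far row would hit it: lean the gripper back towards -x by 30 to 45 degrees to hold the knob.
- knob (a point): centre of the lever's black ball knob, 40 mm diameter, on a 10 mm steel rod that runs down through the gate; about 225 mm above the bench. z axis along the lever, away from the pivot. Lever about 0.25 kg; 2 to 3 N friction at the knob in each direction, no spring: it stays where it is left.
- lever_along (a joint): swing of the lever along the rows, rad: -0.406 = park end stop (knob towards -y of the positioner), +0.406 = home end stop (knob towards +y); the end stops do not shift with the gate plate. It starts at or near the park end, -0.405 to -0.37.
- lever_across (a joint): swing of the lever across the rows, rad: about -0.13 in the near row (knob towards -x), about +0.13 in the far row; the walls let it play by about 0.027. Direction from pivot to knob in the positioner's frame: (sin c, sin a cos c, cos a cos c), a = lever_along, c = lever_across.
- tube: square steel tube, 50 x 50 x 140 mm, wall 4 mm, about 0.8 kg (0.55 to 1.1), standing on end on the faceplate (whose top is at z 95 mm in the positioner frame), 2 to 12 mm in front of the raised plate's near edge, roughly square to it. Origin: centre of its lower end; z along its length.
- tube_mid (a point): middle of the tube, 70 mm along its z axis from its origin.
- plate_edge (a point): middle of the top of the raised plate's near edge, at (-30, 150, 107) mm in the positioner's frame; axes as the positioner's. The dark steel plate is 130 mm (x) x 150 mm (y) and 12 mm thick, and reaches from here 130 mm towards +x: its near edge is the low stop over which the tube tips. The faceplate is a disc of 260 mm diameter around (0, 150).
- coupon: bystander: flat steel bar 150 x 40 x 8 mm lying on the positioner's base between gearbox and faceplate. Origin: centre of its underside.
- chipping_hammer: bystander: chipping hammer, 240 mm long, head 150 mm wide, lying on the bench at the right front. Origin on the underside, about mid handle; x along the handle to the head.
- wire_brush: bystander: wire brush, 260 x 32 x 34 mm, lying on the bench at the left front. Origin: centre of its underside.
- magnet_square: bystander: triangular welding magnet, legs 100 mm, 20 mm thick, left on the bench. Origin: its right-angled corner, underside.
- angle_iron: bystander: angle iron offcut 190 x 45 x 45 mm on the bench to the right of the positioner. Origin: centre of its underside.
- electrode_can: bystander: round electrode can 76 mm diameter, 175 mm tall, at the right. Origin: centre of its underside.
- spatter_spray: bystander: spray can 56 mm diameter, 170 mm tall, standing on the far side of the positioner's base between motor and faceplate. Origin: centre of its underside.
- flat_stack: bystander: three flat bars 160 x 50 x 10 mm in a stack, at the left. Origin: centre of the underside.
There are look-alikes about, which are no part of the job. Leave any turquoise look-alike of the tube alone.

How it is judged:
By the outcome, as a careful person would: the job done as asked, in the order asked, and still so for the second after the job is handed in, with the robot touching nothing.
It also fails if it takes over 67 s, if anything falls off the work surface, if the arm or the gripper's body presses on something with over 40 N, if the wrist force passes 120 N, or if a joint passes its speed limit or range.

### The arm

A 6-joint arm with a two-finger parallel gripper is mounted at the origin on the work surface. World frame = base frame: x ahead of the robot, y to its left, z up, the work surface at z = 0. Lengths are in m, angles in rad, forces in N, time in s.
With the tool pointing down it reaches from about 0.35 to 0.775 m from the base axis. Payload 7.3 kg.
Tool frame: the origin (TCP) lies at the very end of the fingers, on their centre line; the grasp point (between the pads) lies 19 mm behind it (pinch_z is the distance from the TCP to the grasp point, in m); z points along the fingers, y is the line along which they close (so a half turn about z gives the same grasp; the last joint's range is limited). The gripper opens to 92 mm and grips with 3 to 60 N. Pads are 19 mm wide; open, the fingers measure 130 mm over their backs; the gripper's body (75 mm by 190 mm) begins 47 mm behind the grasp point.
Start: joints at [-1.383, 0.342, 1.524, -0, 1.275, -0.146], TCP at [0.172, -0.496, 0.191] pointing down, gripper open.
Joint ranges: [-2.53, 2.53], [-0.77, 2.02], [0.04, 2.7], [-1, 4.14], [0.28, 2.66], [-3.11, 3.11]. Speed limits (rad/s): [2.57, 2.57, 3.14, 3.14, 3.14, 3.14].

### API

Orientations are given as [roll, pitch, yaw] about the fixed x, y, z axes, in that order (R = Rz(yaw) Ry(pitch) Rx(roll)).
In Python, from cell import * gives the robot as it stands.
- The arm moves only by the tool arm_command, never from a script. Its arguments are lists of equal length, an entry for each row: "fingers": the gripper command: -1 is fully open, 1 is shut, values between are in proportion; "travel": the shift along the tool's x, y, z in m, a list of three; "dr": the turn, a rotation vector about the tool's x, y, z in degrees, a list of three. In form: {"fingers": [fingers, ...], "travel": [[x, y, z], ...], "dr": [[wx, wy, wz], ...]}. A call has 1 to 8 rows; each row is the pose to reach, as a shift and turn from the pose commanded when the call began, along the tool's axes at that moment; what a row does not reach only later rows make up. A row lasts 1/12 s, in which the tool goes at most 41.7 mm and 7.16 degrees, less where a joint would pass 70% of its speed; a pose out of reach is approached as far as the arm can. A call with a gripper value outside its range is refused whole. The fingers move at their own pace and stop on an object; "squeeze" is the grip in N (left out, the last holds). Time passes only in rows, so rows that repeat a pose let the fingers close. It gives the time, the measured TCP pose, the force, the opening and the grip force at its end, in the units of the state.
- observe(): the state, without advancing time (a new reading comes with each control period).
- read_camera(name): name is "scene" or "top" or "wrist"; returns a dict with "color" (480x640x3 uint8, blue, green, red), "z_map" (480x640 float32, m along the optical axis (not along the pixel's ray), 0 where there is no reading), "fx", "fy", "cx", "cy" (pixels), "R" (3x3) and "t" (3): a world point X has camera coordinates R X + t. Camera axes: x right, y down, z forward; pixel columns grow to the right and rows downward; lengths in m; the calibration is good to about 2 mm. A picture is of the moment at which its call begins.
- hand_in(): hands the job in; it is judged then, once.
The state is a dict: "time": time; "qpos": joint angles; "qvel": joint speeds; "joint_efforts": joint torques, N m; "tool_pos": TCP position; "tool_rot": TCP orientation; "contact_force": force on the tool from outside, world axes, zero at the start; "torque": the same for the moment, N m; "opening": finger opening in m; "grip_force": force on a finger pad.
Only numpy, scipy, OpenCV 4.12 (cv2) and the standard library are available. Lean on these libraries where they do the work, as an engineer would, in place of code of your own. Each camera call takes 0.05 s, during which the arm holds its last target. There are 200 camera calls.

## Working session

There is one attempt and no reset: what is moved stays moved. The work goes in short steps, Python scripts to look and compute and a tool call to move; the robot and the scene stay as the last step left them, time stands still between calls to the robot, and variables do not carry over. Pictures are saved under pics/ and viewed, at most 10 in all, crops included, and the job is handed in when it is done.

Besides the shell and the picture viewer there is one more tool, called after ">>>" as name(argument=value, ...) on one line, values as JSON. arm_command: Moves the arm, as the interface text tells. Its arguments: {"type":"object","properties":{"fingers":{"type":"array","items":{"type":"number"}},"travel":{"type":"array","items":{"type":"array","items":{"type":"number"}}},"dr":{"type":"array","items":{"type":"array","items":{"type":"number"}}},"squeeze":{"type":"number"}},"required":["fingers","travel","dr"]}

```bash
ls; mkdir -p pics; python3 - <<'E'
from cell import *
import cv2,numpy as np,pickle
s=observe();print(s)
d={}
for n in("scene","top"):
    c=read_camera(n);d[n]=c;cv2.imwrite(f"pics/{n}0.png",c["color"]);print(n,c["fx"],c["R"],c["t"])
pickle.dump(d,open("cam0.pkl","wb"))
E
```

```text
pics
{'time': 0.0, 'qpos': array([-1.38298200e+00,  3.42724053e-01,  1.52502289e+00, -1.25591387e-05,
        1.27535864e+00, -1.45998930e-01]), 'qvel': array([ 0.00099979,  0.00043606, -0.0009217 , -0.0015498 , -0.0013246 ,
        0.00029371]), 'joint_efforts': array([ 1.15407292e-03, -4.31245351e+01, -2.44221497e+01,  7.18621491e-02,
        5.59580291e-02, -1.23107361e-04]), 'tool_pos': array([ 0.17194738, -0.49556448,  0.18984225]), 'tool_rot': array([-3.14009407e+00, -2.08220408e-04,  3.33816770e-01]), 'contact_force': array([-0.16794914, -0.59190857, -0.12112793]), 'torque': array([-0.00627346, -0.05078229,  0.01347212]), 'grip_force': 0.0, 'opening': 0.09183992052557376}
scene 448.6391487062909 [[ 0.48806149  0.87271333  0.01293894]
 [ 0.69033216 -0.37690953 -0.61756029]
 [-0.53407629  0.31033956 -0.78641711]] [-0.23010983 -0.22408867  1.71797004]
top 476.51996760113707 [[ 0.0037043  -0.99994962  0.00932965]
 [-0.99600788 -0.00452148 -0.08915081]
 [ 0.0891885  -0.00896216 -0.99597444]] [-0.00547551  0.51887997  1.48698367]
```

View pics/scene0.png

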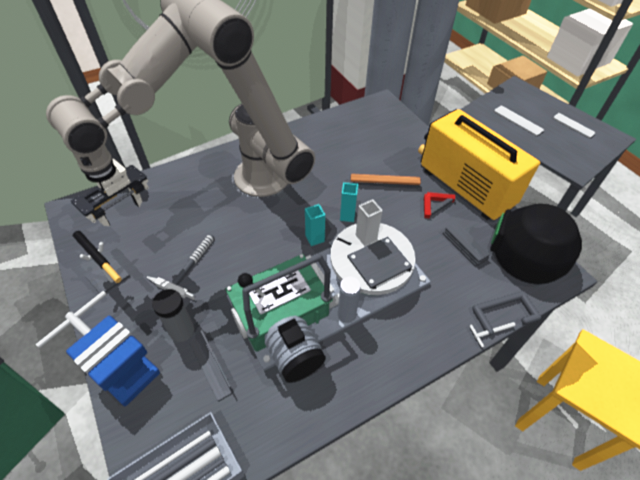

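View pics/top0.png

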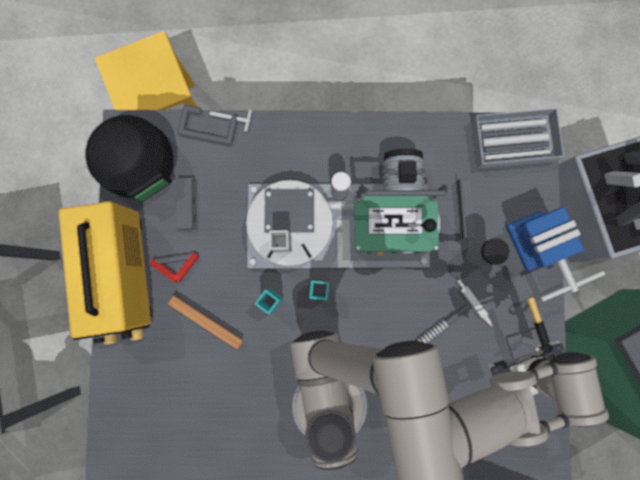

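```bash
cat >h.py <<'E'
import numpy as np,cv2,pickle
def cloud(c):
    v,u=np.mgrid[0:480,0:640];z=c["z_map"]
    P=np.stack([(u-c["cx"])/c["fx"]*z,(v-c["cy"])/c["fy"]*z,z],-1)
    return (P-c["t"])@c["R"], z>0
def proj(c,X):
    p=np.asarray(X)@c["R"].T+c["t"];return np.stack([p[...,0]/p[...,2]*c["fx"]+c["cx"],p[...,1]/p[...,2]*c["fy"]+c["cy"]],-1)
E
python3 - <<'E'
from h import *
d=pickle.load(open("cam0.pkl","rb"));c=d["top"];P,ok=cloud(c)
col=c["color"].astype(int)
def band(z0,z1,u0,u1,v0,v1):
    m=np.zeros((480,640),bool);m[v0:v1,u0:u1]=1
    return m&ok&(P[...,2]>z0)&(P[...,2]<z1)
# bench
m=band(-.02,.02,180,240,340,400);print("bench",np.median(P[m][:,2]))
g=band(.10,.14,340,450,180,262)&(col[...,1]>col[...,2]+25)&(col[...,1]>col[...,0]+10)
def rect(m,n):
    r=cv2.minAreaRect(P[m][:,:2].astype(np.float32));print(n,m.sum(),r,np.median(P[m][:,2]),P[m].min(0),P[m].max(0))
rect(g,"gear")
f=band(.085,.112,230,345,170,275);p=P[f][:,:2];h=cv2.minEnclosingCircle(p.astype(np.float32));print("disc",f.sum(),h)
b=band(.01,.03,235,450,170,280);rect(b,"base")
t=band(.2,.3,250,310,220,270);rect(t,"tube top")
pl=band(.102,.115,262,320,182,236)&(col.sum(2)<330);rect(pl,"plate")
k=band(.18,.26,405,450,205,245)&(col.sum(2)<150);rect(k,"knob")
gp=band(.12,.14,360,430,200,245)&(col.sum(2)>500);rect(gp,"gate")
gb=band(.27,.32,340,470,170,262);rect(gb,"bar")
im=cv2.resize(c["color"][165:285,235:455],None,fx=3.6,fy=3.6,interpolation=cv2.INTER_CUBIC);cv2.imwrite("pics/top0c.png",im)
E
```

```text
bench -0.0001665006289466204
gear 2786 ((0.5621341466903687, -0.19664037227630615), (0.24680373072624207, 0.16552673280239105), 89.91865539550781) 0.12314654795671146 [ 0.47946119 -0.32010236  0.11219221] [ 0.64502916 -0.07321704  0.13477018]
disc 5304 ((0.5782087445259094, 0.09976722300052643), 0.1584004908800125)
base 4013 ((0.57072913646698, -0.03345879912376404), (0.32380053400993347, 0.6444846391677856), 2.386596202850342) 0.01988274100318141 [ 0.39703131 -0.35874037  0.01003152] [0.7220797  0.28551448 0.02999002]
tube top 173 ((0.49944356083869934, 0.14269256591796875), (0.04898611828684807, 0.050209514796733856), 1.2626672983169556) 0.23264768530972532 [0.47445212 0.11718193 0.20006694] [0.52356435 0.16750395 0.24062874]
plate 1456 ((0.6010751724243164, 0.12394373118877411), (0.12848222255706787, 0.13891713321208954), 0.5566575527191162) 0.10675933091944793 [0.53617588 0.05429767 0.10203033] [0.6655625  0.19392389 0.1149887 ]
knob 109 ((0.5425025820732117, -0.2714988887310028), (0.03151477873325348, 0.030463282018899918), 40.30010223388672) 0.23248187086031205 [ 0.5283386  -0.28732451  0.21963479] [ 0.55891306 -0.2534952   0.23917455]
gate 636 ((0.5677504539489746, -0.19374634325504303), (0.074839286506176, 0.15350152552127838), 0.36970531940460205) 0.13191770576008469 [ 0.53034852 -0.27050221  0.12041533] [ 0.60539442 -0.11709118  0.13967623]
bar 540 ((0.6265442371368408, -0.19360750913619995), (0.030108224600553513, 0.23039692640304565), 0.18326406180858612) 0.3001103644359795 [ 0.61136444 -0.30876442  0.27011576] [ 0.64194802 -0.0783698   0.30877178]
```

View pics/top0c.png

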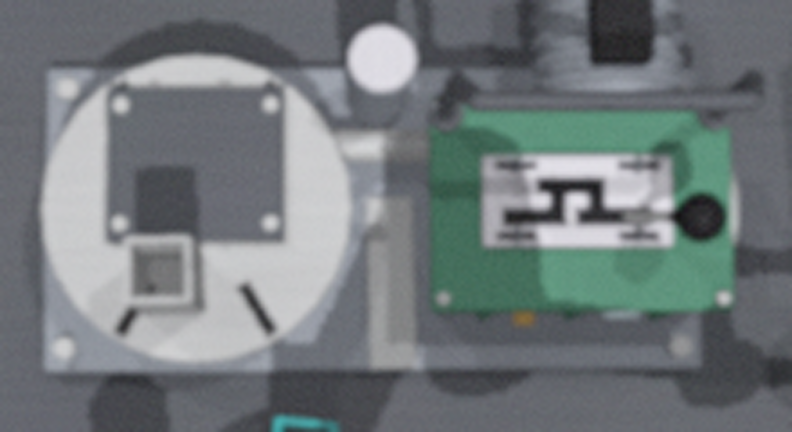

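```bash
cat >>h.py <<'E'
from scipy.spatial.transform import Rotation as Ro
def plan(p,t=0,yaw=0,s=None):
    """tool pointing down, tilted t deg toward its +x (outward); TCP at p; prints shift/turn from now"""
    if s is None:
        from cell import observe; s=observe()
    R0=Ro.from_euler('xyz',s['tool_rot']);R1=Ro.from_euler('z',yaw,degrees=True)*Ro.from_euler('x',180,degrees=True)*Ro.from_euler('y',t,degrees=True)
    print("travel",np.round(R0.inv().apply(np.array(p)-s['tool_pos']),4),"dr",np.round(np.degrees((R0.inv()*R1).as_rotvec()),1))
E
python3 - <<'E'
from h import *
d=pickle.load(open("cam0.pkl","rb"));c=d["top"];P,ok=cloud(c);col=c["color"].astype(int);g=col.sum(2)
def atz(u,v,z):
    r=np.array([(u-c["cx"])/c["fx"],(v-c["cy"])/c["fy"],1])@c["R"];o=-c["R"].T@c["t"];return o+r*(z-o[2])/r[2]
for x in(.567,.5805,.554):
    a=proj(c,[x,-.1,.131]);b=proj(c,[x,-.28,.131]);n=181
    uv=np.linspace(a,b,n).astype(np.float32)
    I=cv2.remap(c["color"].sum(2).astype(np.float32),uv[:,0].reshape(1,-1),uv[:,1].reshape(1,-1),cv2.INTER_LINEAR)[0]
    print(x,[(round(-.1-.001*i,3),int(I[i])) for i in range(10,181,3)])
t=ok&(col[...,0]>col[...,2]+50)&(col[...,1]>col[...,2]+50);t[:, :240]=0;t[:,350:]=0;t[:270]=0
n,l,st,ce=cv2.connectedComponentsWithStats(t.astype(np.uint8))
for i in range(1,n):
    if st[i,4]>20: q=P[l==i];print("turq",q.min(0),q.max(0))
m=ok&(P[...,2]>.15);m[:,:325]=0;m[:,358:]=0;m[:165]=0;m[200:]=0
q=P[m];print("spray",q.min(0),q.max(0))
s=d["scene"];Ps,_=cloud(s);cs=s["color"].astype(int).sum(2)
k=(cs<120)&(abs(Ps[...,0]-.54)<.04)&(abs(Ps[...,1]+.272)<.04)&(Ps[...,2]>.19);q=Ps[k]
from scipy.optimize import least_squares
kt=ok&(g<150)&(abs(P[...,0]-.54)<.04)&(abs(P[...,1]+.272)<.04)&(P[...,2]>.2);q2=P[kt]
for Q in(q,q2,np.r_[q,q2]):
    r=least_squares(lambda x:np.linalg.norm(Q-x,axis=1)-.02,Q.mean(0)-[0,0,.01],loss='soft_l1',f_scale=.002);print("knob",len(Q),r.x)
m=(Ps[...,2]>.225)&(Ps[...,2]<.245)&(abs(Ps[...,0]-.5)<.05)&(abs(Ps[...,1]-.14)<.05);q=Ps[m];print("tube scene",len(q),cv2.minAreaRect(q[:,:2].astype(np.float32)))
E
```

```text
0.567 [(-0.11, 274), (-0.113, 374), (-0.116, 474), (-0.119, 519), (-0.122, 525), (-0.125, 520), (-0.128, 516), (-0.131, 516), (-0.134, 515), (-0.137, 514), (-0.14, 511), (-0.143, 504), (-0.146, 497), (-0.149, 509), (-0.152, 561), (-0.155, 618), (-0.158, 642), (-0.161, 651), (-0.164, 643), (-0.167, 578), (-0.17, 411), (-0.173, 219), (-0.176, 166), (-0.179, 295), (-0.182, 498), (-0.185, 618), (-0.188, 663), (-0.191, 670), (-0.194, 664), (-0.197, 624), (-0.2, 513), (-0.203, 323), (-0.206, 170), (-0.209, 181), (-0.212, 359), (-0.215, 552), (-0.218, 641), (-0.221, 659), (-0.224, 658), (-0.227, 660), (-0.23, 658), (-0.233, 656), (-0.236, 660), (-0.239, 644), (-0.242, 599), (-0.245, 554), (-0.248, 524), (-0.251, 528), (-0.254, 574), (-0.257, 616), (-0.26, 645), (-0.263, 659), (-0.266, 632), (-0.269, 547), (-0.272, 408), (-0.275, 301), (-0.278, 223)]
0.5805 [(-0.11, 245), (-0.113, 318), (-0.116, 390), (-0.119, 424), (-0.122, 433), (-0.125, 430), (-0.128, 429), (-0.131, 421), (-0.134, 412), (-0.137, 402), (-0.14, 391), (-0.143, 387), (-0.146, 400), (-0.149, 445), (-0.152, 502), (-0.155, 511),
[... 1265 characters left out ...]
 381), (-0.242, 380), (-0.245, 374), (-0.248, 367), (-0.251, 379), (-0.254, 406), (-0.257, 422), (-0.26, 427), (-0.263, 408), (-0.266, 334), (-0.269, 216), (-0.272, 111), (-0.275, 69), (-0.278, 85)]
turq [ 0.33126347  0.00528115 -0.00620782] [0.38842899 0.06584992 0.1477071 ]
turq [ 0.28696226  0.14945466 -0.00491552] [0.36152492 0.23652427 0.14949031]
spray [ 0.6351368  -0.07763516  0.15016583] [ 0.69794375 -0.00144535  0.21084765]
knob 125 [ 0.5444527  -0.27339048  0.21783871]
knob 109 [ 0.54434718 -0.27335319  0.21703012]
knob 234 [ 0.54462769 -0.27347886  0.21742091]
tube scene 161 ((0.5017905235290527, 0.14036862552165985), (0.05444641038775444, 0.05243322253227234), 1.4607651233673096)
```

```bash
python3 - <<'E'
from h import *
plan([.32,-.2,.42],25)
E
```

```text
travel [ 0.2368 -0.2311 -0.2297] dr [-4.3 24.8 18.8]
```

>>> arm_command(fingers=[-1,-1,-1,-1,-1,-1,-1,-1], travel=[[0.237,-0.231,-0.23],[0.237,-0.231,-0.23],[0.237,-0.231,-0.23],[0.237,-0.231,-0.23],[0.237,-0.231,-0.23],[0.237,-0.231,-0.23],[0.237,-0.231,-0.23],[0.237,-0.231,-0.23]], dr=[[-4.3,24.8,18.8],[-4.3,24.8,18.8],[-4.3,24.8,18.8],[-4.3,24.8,18.8],[-4.3,24.8,18.8],[-4.3,24.8,18.8],[-4.3,24.8,18.8],[-4.3,24.8,18.8]])

```text
time: 0.77
tool_pos: [0.2945, -0.2496, 0.3816]
tool_rot: [3.14, -0.437, -0.001]
contact_force: [0.6, -0.7, 0.7]
opening: 0.0912
grip_force: 0.0
```

```bash
python3 - <<'E'
from h import *
plan([.40,.1415,.30],45)
E
```

```text
travel [ 0.0606 -0.3915  0.1176] dr [ 0.2 19.9 -0. ]
```

>>> arm_command(fingers=[-1,-1,-1,-1,-1,-1,-1,-1], travel=[[0.03,-0.39,0.06],[0.03,-0.39,0.06],[0.03,-0.39,0.06],[0.03,-0.39,0.06],[0.03,-0.39,0.06],[0.03,-0.39,0.06],[0.03,-0.39,0.06],[0.03,-0.39,0.06]], dr=[[0,20,0],[0,20,0],[0,20,0],[0,20,0],[0,20,0],[0,20,0],[0,20,0],[0,20,0]])

```text
time: 1.43
tool_pos: [0.3266, -0.0087, 0.3458]
tool_rot: [3.141, -0.759, -0.011]
contact_force: [-0.3, 0.0, 0.7]
opening: 0.092
grip_force: 0.0
```

```bash
python3 - <<'E'
from h import *
s=observe();print(s['qpos'],s['qvel'])
plan([.42,.1415,.25],45)
E
```

```text
Traceback (most recent call last):
NameError: name 'observe' is not defined
```

```bash
python3 - <<'E'
from h import *
from cell import *
s=observe();print(s['qpos'],s['qvel'])
plan([.42,.1415,.25],45)
E
```

```text
[-1.24174375 -0.76360065  2.17545362  0.71142916  1.4577552   0.35772562] [ 1.84657065  0.0588399   0.06598331 -0.48766019 -1.24480802  1.3065193 ]
travel [ 0.0006 -0.1514  0.1325] dr [ 0.5  1.5 -0.5]
```

>>> arm_command(fingers=[-1,-1,-1,-1,-1,-1,-1,-1], travel=[[0.0,-0.15,0.13],[0.0,-0.15,0.13],[0.0,-0.15,0.13],[0.0,-0.15,0.13],[0.0,-0.15,0.13],[0.0,-0.15,0.13],[0.0,-0.15,0.13],[0.0,-0.15,0.13]], dr=[[0,0,0],[0,0,0],[0,0,0],[0,0,0],[0,0,0],[0,0,0],[0,0,0],[0,0,0]])

```text
time: 2.1
tool_pos: [0.3699, 0.0621, 0.2768]
tool_rot: [3.14, -0.742, -0.021]
contact_force: [0.3, -1.5, -1.2]
opening: 0.0921
grip_force: 0.0
```

```bash
python3 - <<'E'
from h import *
from cell import *
s=observe();print(s['qpos'],s['qvel'],s['tool_pos'],s['tool_rot'])
c=read_camera("wrist");cv2.imwrite("pics/w1.png",c["color"]);P,ok=cloud(c)
m=ok&(P[...,2]>.12)&(P[...,2]<.245)&(abs(P[...,0]-.5)<.06)&(abs(P[...,1]-.14)<.06);q=P[m];print(len(q),q.min(0) if len(q) else 0,q.max(0) if len(q) else 0)
plan([.42,.1415,.25],45)
E
```

```text
[-0.06656853 -0.47647221  2.28530863  0.05150986  0.59197069  1.49461573] [ 1.43781567  0.64216704  0.06687211 -1.50232003 -0.89831596  2.1870486 ] [0.36986977 0.06211244 0.27683795] [ 3.1397064  -0.74184871 -0.02124266]
8695 [0.47185465 0.11637237 0.12001104] [0.52484271 0.1679838  0.23464685]
travel [ 0.0188 -0.0774  0.0516] dr [ 0.7  2.6 -1. ]
```

>>> arm_command(fingers=[-1,-1,-1,-1,-1,-1,-1,-1], travel=[[0.018,-0.078,0.05],[0.018,-0.078,0.05],[0.018,-0.078,0.05],[0.018,-0.078,0.05],[0.018,-0.078,0.05],[0.018,-0.078,0.05],[0.018,-0.078,0.05],[0.018,-0.078,0.05]], dr=[[0,2,0],[0,2,0],[0,2,0],[0,2,0],[0,2,0],[0,2,0],[0,2,0],[0,2,0]])

```text
time: 2.82
tool_pos: [0.4184, 0.1366, 0.2517]
tool_rot: [3.138, -0.773, -0.023]
contact_force: [-0.5, 1.2, -0.4]
opening: 0.0919
grip_force: 0.0
```

```bash
python3 - <<'E'
from h import *
from cell import *
s=observe();print(s['qpos'],s['qvel'],s['tool_pos'],s['tool_rot'])
c=read_camera("wrist");P,ok=cloud(c)
m=ok&(P[...,2]>.13)&(P[...,2]<.245)&(abs(P[...,0]-.5)<.06)&(abs(P[...,1]-.14)<.06);q=P[m];print(len(q),cv2.minAreaRect(q[:,:2].astype(np.float32)))
plan([.507,.142,.156],45,1)
E
```

```text
[ 0.34906278 -0.21577026  2.25248726 -0.63717526  0.44732227  2.43153139] [-0.02230617 -0.02242293  0.00348608  0.00305537 -0.00118354  0.00097321] [0.41843172 0.13657757 0.25173985] [ 3.13758559 -0.77321774 -0.02253281]
9300 ((0.49857282638549805, 0.14228516817092896), (0.05186275392770767, 0.050292693078517914), 1.274295687675476)
travel [-0.004  -0.0083  0.1304] dr [ 1.9  0.7 -1.7]
```

>>> arm_command(fingers=[-1,-1,-1,-1,-1,-1,-1,-1], travel=[[-0.004,-0.007,0.0],[-0.004,-0.007,0.0],[-0.004,-0.008,0.03],[-0.004,-0.008,0.06],[-0.004,-0.008,0.09],[-0.004,-0.008,0.12],[-0.004,-0.008,0.13],[-0.004,-0.008,0.13]], dr=[[2,0,-2],[2,0,-2],[2,0,-2],[2,0,-2],[2,0,-2],[2,0,-2],[2,0,-2],[2,0,-2]])

```text
time: 3.53
tool_pos: [0.5039, 0.1588, 0.1846]
tool_rot: [3.102, -0.741, 0.021]
contact_force: [0.1, -0.3, 0.2]
opening: 0.0919
grip_force: 0.0
```

```bash
python3 - <<'E'
from h import *
from cell import *
s=observe();print(s['qpos'],s['qvel'],s['tool_pos'],s['tool_rot'])
plan([.5076,.1423,.156],45,1.3)
E
```

```text
[ 0.31842911  0.08860523  2.18646739 -0.99650788  0.28385448  2.77285906] [ 0.00857704 -0.05897683  0.05614974  0.00320296  0.00545859 -0.01157721] [0.50386298 0.15882914 0.1846061 ] [ 3.10222545 -0.74056797  0.02112138]
travel [-0.0168  0.0157  0.024 ] dr [ 2.3  2.6 -0. ]
```

```bash
python3 - <<'E'
from h import *
from cell import *
plan([.5045,.1423,.178],30,1.3)
plan([.5055,.1423,.154],30,1.3)
E
```

```text
travel [-0.0042  0.0163  0.0057] dr [  2.3 -12.4  -0.3]
travel [-0.0197  0.0156  0.0241] dr [  2.3 -12.4  -0.3]
```

>>> arm_command(fingers=[-1,-1,-1,-1,-1,-1,-1,-1], travel=[[-0.004,0.016,0.006],[-0.004,0.016,0.006],[-0.004,0.016,0.006],[-0.02,0.016,0.024],[-0.02,0.016,0.024],[-0.02,0.016,0.024],[-0.02,0.016,0.024],[-0.02,0.016,0.024]], dr=[[2.3,-12.4,0],[2.3,-12.4,0],[2.3,-12.4,0],[2.3,-12.4,0],[2.3,-12.4,0],[2.3,-12.4,0],[2.3,-12.4,0],[2.3,-12.4,0]])

```text
time: 4.2
tool_pos: [0.5029, 0.1421, 0.1547]
tool_rot: [-3.139, -0.526, 0.018]
contact_force: [-0.1, 0.3, 0.4]
opening: 0.0918
grip_force: 0.0
```

```bash
python3 - <<'E'
from h import *
from cell import *
s=observe();print(s['qpos'],s['qvel'],s['tool_pos'],s['tool_rot'])
plan([.5055,.1423,.154],30,1.3)
c=read_camera("wrist");P,ok=cloud(c)
m=ok&(P[...,2]>.13)&(P[...,2]<.245)&(abs(P[...,0]-.5)<.04)&(abs(P[...,1]-.14)<.03);q=P[m];print(len(q),cv2.minAreaRect(q[:,:2].astype(np.float32)))
E
```

```text
[ 0.18280537  0.13386023  2.07484589 -0.19564174  0.41967154  1.8923726 ] [ 0.01140018  0.00194643 -0.00132296  0.01230358 -0.00075652 -0.0186477 ] [0.50294168 0.14213539 0.15473082] [-3.1385914  -0.52578551  0.01834501]
travel [ 0.0018 -0.0001  0.0019] dr [-0.  -0.1 -0.2]
19389 ((0.4990585744380951, 0.14259196817874908), (0.05063255503773689, 0.05036875605583191), 1.1847219467163086)
```

>>> arm_command(fingers=[0.3,0.3,0.3,0.3,0.3,0.3,0.3,0.3], travel=[[0.001,0,0.001],[0.001,0,0.001],[0.001,0,0.001],[0.001,0,0.001],[0.001,0,0.001],[0.001,0,0.001],[0.001,0,0.001],[0.001,0,0.001]], dr=[[0,0,0],[0,0,0],[0,0,0],[0,0,0],[0,0,0],[0,0,0],[0,0,0],[0,0,0]], squeeze=30)

```text
time: 4.92
tool_pos: [0.5048, 0.1428, 0.1538]
tool_rot: [-3.137, -0.524, 0.019]
contact_force: [-1.6, -0.9, -0.2]
opening: 0.0497
grip_force: 29.9
```

```bash
cat >>h.py <<'E'
def tubeplan(Mx,Mz,th,y=.1425):
    t=np.radians(30-th);plan([Mx+.013*np.sin(t),y,Mz-.013*np.cos(t)],30-th,1.2)
E
python3 - <<'E'
from h import *
from cell import *
print(observe()['contact_force'])
tubeplan(.503,.19,0);tubeplan(.53,.205,32)
E
```

```text
[-1.62052664 -0.92684721 -0.23398876]
travel [ 0.0166  0.0003 -0.0192] dr [-0.2 -0.  -0.1]
travel [ 0.0406  0.0007 -0.0207] dr [ -0.2 -32.   -0. ]
```

>>> arm_command(fingers=[0.3,0.3,0.3,0.3,0.3,0.3,0.3,0.3], travel=[[0.008,0,-0.01],[0.017,0,-0.019],[0.022,0,-0.02],[0.027,0,-0.02],[0.032,0,-0.021],[0.037,0,-0.021],[0.041,0,-0.021],[0.041,0,-0.021]], dr=[[0,0,0],[0,-2,0],[0,-8,0],[0,-14,0],[0,-20,0],[0,-26,0],[0,-32,0],[0,-32,0]])

```text
time: 5.58
tool_pos: [0.5321, 0.1426, 0.1893]
tool_rot: [-3.139, 0.043, 0.02]
contact_force: [-0.7, -1.2, -10.0]
opening: 0.05
grip_force: 30.0
```

```bash
python3 - <<'E'
from h import *
from cell import *
s=observe();print(s['contact_force'],s['qpos'],s['grip_force'])
c=read_camera("scene");cv2.imwrite("pics/s2.png",cv2.resize(c["color"][150:330,240:480],None,fx=3,fy=3))
tubeplan(.583,.168,65)
E
```

```text
[-0.73231618 -1.20651525 -9.9671669 ] [0.11807015 0.41720049 1.41330147 0.00721911 1.35315109 1.6671043 ] 29.986474961042404
travel [0.0459 0.0012 0.03  ] dr [ -0.2 -32.8   0. ]
```

View pics/s2.png

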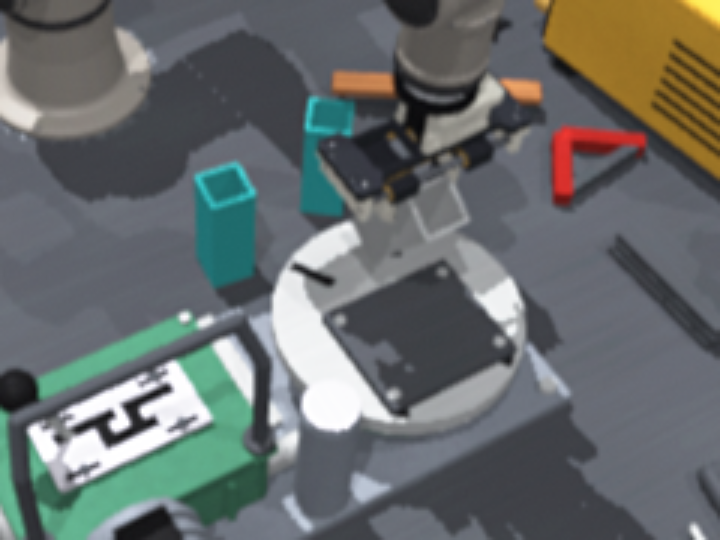

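The tube hangs tilted in the grip (at about px 430,215), leaning over the plate, with the look-alikes untouched.

>>> arm_command(fingers=[0.3,0.3,0.3,0.3,0.3,0.3,0.3,0.3], travel=[[0.007,0.001,0.003],[0.014,0.001,0.006],[0.021,0.001,0.01],[0.029,0.001,0.015],[0.037,0.001,0.021],[0.046,0.001,0.03],[0.046,0.001,0.03],[0.046,0.001,0.03]], dr=[[0,-6,0],[0,-12,0],[0,-18,0],[0,-24,0],[0,-29,0],[0,-33,0],[0,-33,0],[0,-33,0]])

```text
time: 6.3
tool_pos: [0.5744, 0.1432, 0.1553]
tool_rot: [-3.138, 0.615, 0.023]
contact_force: [-0.4, 0.4, -8.5]
opening: 0.0499
grip_force: 30.0
```

```bash
python3 - <<'E'
from h import *
from cell import *
s=observe();print(s['contact_force'],s['qpos'],s['grip_force'])
tubeplan(.597,.140,88)
tubeplan(.597,.134,90)
E
```

```text
[-0.44719026  0.38512916 -8.47093673] [0.08968649 0.95467693 0.68051454 0.04903975 2.12006769 1.65093672] 29.998798370361328
travel [0.0222 0.001  0.0115] dr [ -0.1 -22.7   0.1]
travel [0.0253 0.0011 0.0162] dr [ -0.1 -24.7   0.1]
```

>>> arm_command(fingers=[0.3,0.3,0.3,0.3,0.3,0.3,0.3,0.3], travel=[[0.006,0.001,0.002],[0.012,0.001,0.005],[0.018,0.001,0.008],[0.023,0.001,0.011],[0.025,0.001,0.014],[0.026,0.001,0.015],[0.026,0.001,0.015],[0.026,0.001,0.015]], dr=[[0,-6,0],[0,-12,0],[0,-18,0],[0,-22,0],[0,-24.5,0],[0,-24.5,0],[0,-24.5,0],[0,-24.5,0]])

```text
time: 6.97
tool_pos: [0.5809, 0.1466, 0.1002]
tool_rot: [-3.125, 0.97, 0.027]
contact_force: [0.2, 0.1, -8.3]
opening: 0.0497
grip_force: 29.9
```

```bash
python3 - <<'E'
from h import *
from cell import *
s=observe();print(s['contact_force'],s['qpos'],s['grip_force'])
tubeplan(.597,.131,90)
E
```

```text
[ 0.24324756  0.12696284 -8.32347309] [0.08238615 1.41381926 0.03895662 0.13240459 2.65371991 1.71935373] 29.91961508989334
travel [-0.0174  0.004  -0.0177] dr [-0.6 -4.4  0.2]
```

```bash
python3 - <<'E'
from h import *
from cell import *
s=observe();print(s['tool_pos'],s['contact_force'],s['qpos'],s['qvel'])
c=read_camera("scene");cv2.imwrite("pics/s3.png",cv2.resize(c["color"][150:330,240:480],None,fx=3,fy=3))
tubeplan(.592,.146,78)
s=observe();print(s['tool_pos'],s['contact_force'],s['qpos'],s['qvel'])
E
```

```text
[0.58092661 0.14662755 0.10023759] [ 0.24324756  0.12696284 -8.32347309] [0.08238615 1.41381926 0.03895662 0.13240459 2.65371991 1.71935373] [ 0.00120288  0.00038898 -0.01678607  0.00223134  0.01559135  0.00105097]
travel [-0.0297  0.0038 -0.022 ] dr [-0.7  7.6  0.2]
[0.58089437 0.14662473 0.10037995] [-0.05210513 -0.19748899 -8.37301904] [0.08242084 1.41401717 0.03829398 0.13245142 2.65440614 1.71936834] [ 0.00055981  0.01002655 -0.00925077  0.00135738  0.0125482  -0.0003776 ]
```

View pics/s3.png

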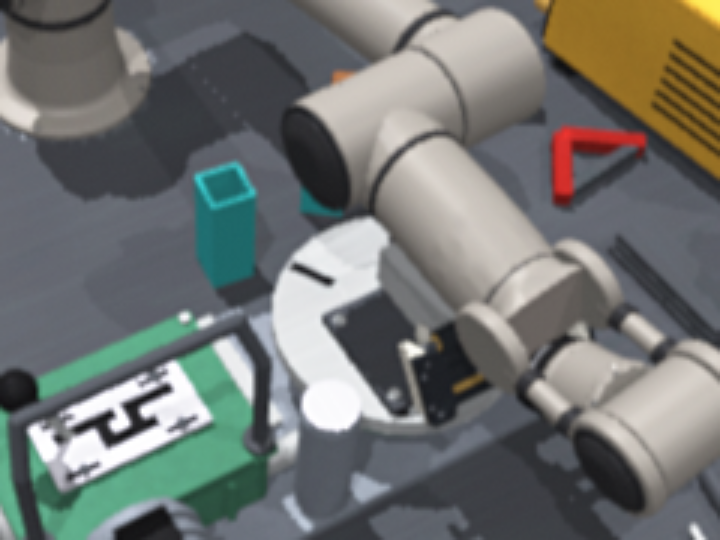

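```bash
python3 - <<'E'
from h import *
from cell import *
c=read_camera("scene");P,ok=cloud(c)
for (a,b) in [(385,250),(400,270),(410,290),(425,300),(440,320),(410,350),(415,375),(405,395),(430,400),(360,330),(390,310)]:
    u,v=240+a//3,150+b//3;print((a,b),P[v,u].round(3),c["color"][v,u])
cv2.imwrite("pics/s4.png",cv2.resize(c["color"][210:300,330:430],None,fx=6,fy=6,interpolation=cv2.INTER_CUBIC))
c=read_camera("wrist");cv2.imwrite("pics/w4.png",c["color"])
P,ok=cloud(c);print([P[v,u].round(3) for v in (100,240,380) for u in (160,320,480)])
E
```

```text
(385, 250) [0.528 0.126 0.156] [133 132 130]
(400, 270) [0.559 0.124 0.158] [123 120 119]
(410, 290) [0.581 0.12  0.157] [111 109 108]
(425, 300) [0.602 0.123 0.159] [107 105 104]
(440, 320) [0.629 0.121 0.165] [108 106 105]
(410, 350) [0.661 0.062 0.196] [242 247 248]
(415, 375) [0.687 0.052 0.194] [71 74 74]
(405, 395) [0.658 0.072 0.108] [57 51 49]
(430, 400) [0.705 0.059 0.174] [36 31 30]
(360, 330) [ 1.185 -0.417  1.216] [63 58 56]
(390, 310) [0.564 0.116 0.103] [61 57 55]
[array([0.615, 0.229, 0.018]), array([0.691, 0.149, 0.075]), array([0.692, 0.106, 0.075]), array([0.62 , 0.217, 0.093]), array([0.661, 0.149, 0.106]), array([0.661, 0.097, 0.105]), array([0.698, 0.181, 0.148]), array([0.014, 0.141, 0.165]), array([0.699, 0.117, 0.147])]
```

View pics/w4.png

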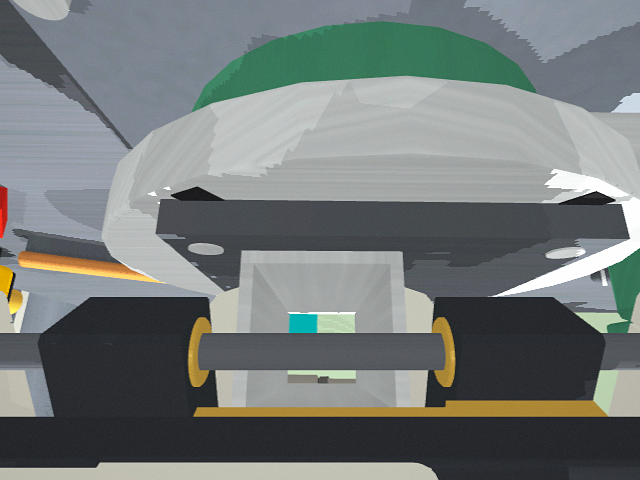

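>>> arm_command(fingers=[-1,-1,-1,-1,-1,-1], travel=[[0,0,0],[0,0,0],[0,0,0],[0,0,0],[0,0,0],[0,0,0]], dr=[[0,0,0],[0,0,0],[0,0,0],[0,0,0],[0,0,0],[0,0,0]])

```text
time: 7.62
tool_pos: [0.5799, 0.146, 0.0984]
tool_rot: [-3.126, 0.978, 0.026]
contact_force: [-0.4, -0.1, 0.0]
opening: 0.0855
grip_force: 0.0
```

```bash
python3 - <<'E'
from h import *
from cell import *
s=observe();print(s['tool_pos'],s['contact_force'],s['qpos'],s['tool_rot'])
plan([.58,.1466,.18],-45,1.2)
plan([.58,.1466,.26],-20,1.2)
E
```

```text
[0.57988746 0.14601227 0.09838151] [-0.37783284 -0.0668791   0.03705556] [0.08173423 1.41935914 0.03701728 0.13260995 2.65799065 1.71936582] [-3.12599533  0.9775916   0.02633368]
travel [-0.0676 -0.0013 -0.0457] dr [-0.7 11.   0.1]
travel [-0.1339 -0.002  -0.0904] dr [-0.7 36.  -0. ]
```

>>> arm_command(fingers=[-1,-1,-1,-1,-1,-1,-1,-1], travel=[[-0.017,0,-0.011],[-0.034,0,-0.023],[-0.05,0,-0.034],[-0.068,0,-0.046],[-0.09,0,-0.06],[-0.112,0,-0.075],[-0.134,0,-0.09],[-0.134,0,-0.09]], dr=[[0,1,0],[0,4,0],[0,8,0],[0,12,0],[0,18,0],[0,25,0],[0,31,0],[0,36,0]])

```text
time: 8.28
tool_pos: [0.5807, 0.1448, 0.2671]
tool_rot: [-3.131, 0.332, 0.017]
contact_force: [0.6, 0.9, 1.3]
opening: 0.0921
grip_force: 0.0
```

```bash
python3 - <<'E'
from h import *
from cell import *
s=observe();print(s['tool_pos'],s['contact_force'],s['qpos'],s['tool_rot'])
c=read_camera("top");P,ok=cloud(c);cv2.imwrite("pics/t5.png",cv2.resize(c["color"][165:285,235:455],None,fx=3.3,fy=3.3,interpolation=cv2.INTER_CUBIC))
c=read_camera("scene");P,ok=cloud(c)
m=ok&(P[...,2]>.14)&(P[...,2]<.20)&(P[...,0]>.5)&(P[...,0]<.7)&(abs(P[...,1]-.1425)<.04);q=P[m];print(len(q),q.min(0),q.max(0),np.median(q,0))
cv2.imwrite("pics/s5.png",cv2.resize(c["color"][150:330,240:480],None,fx=3,fy=3))
plan([.45,0,.38],30,0)
E
```

```text
[0.5806832  0.14476539 0.2671242 ] [0.57072907 0.93094307 1.32790185] [0.09492735 0.69540888 0.77840178 0.03931286 1.99785388 1.66079132] [-3.13116339  0.33206707  0.01700494]
769 [0.52498951 0.1183489  0.1400763 ] [0.66789964 0.17209575 0.16360461] [0.60071224 0.14147889 0.15616115]
travel [-0.1614  0.1421 -0.0666] dr [-0.6 49.6  0.8]
```

View pics/s5.png

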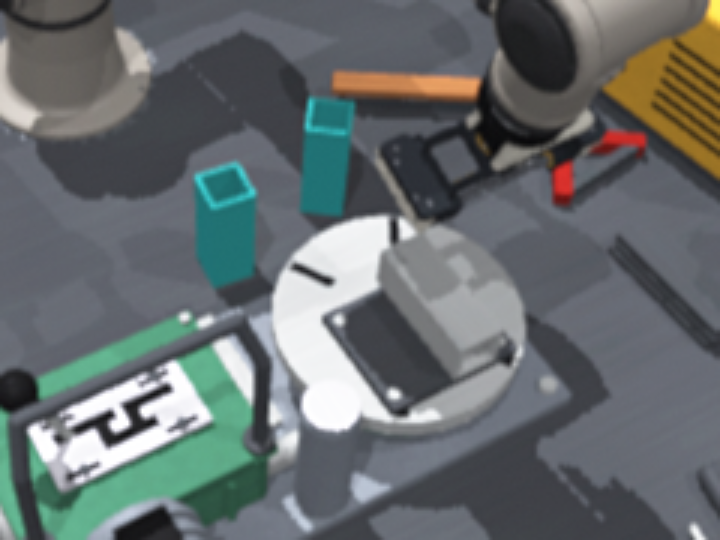

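The tube lies flat on the plate, roughly (380,250)-(510,360) in the crop, length pointing away from the edge. Next, the lever.

>>> arm_command(fingers=[-1,-1,-1,-1,-1,-1,-1,-1], travel=[[-0.04,0.02,-0.03],[-0.08,0.05,-0.05],[-0.12,0.08,-0.06],[-0.16,0.12,-0.067],[-0.16,0.16,-0.067],[-0.16,0.2,-0.067],[-0.16,0.24,-0.067],[-0.16,0.28,-0.067]], dr=[[0,7,0],[0,14,0],[0,21,0],[0,28,0],[0,35,0],[0,42,0],[0,49,0],[0,50,0]])

```text
time: 9.05
tool_pos: [0.456, -0.0953, 0.3729]
tool_rot: [-3.13, -0.526, 0.01]
contact_force: [2.1, 0.2, -0.6]
opening: 0.092
grip_force: 0.0
```

```bash
python3 - <<'E'
from h import *
from cell import *
s=observe();print(s['tool_pos'],s['contact_force'],s['qpos'],s['tool_rot'])
plan([.482,-.2735,.297],38,0)
E
```

```text
[ 0.45597863 -0.09527597  0.37294002] [ 2.05810689  0.20977659 -0.60478728] [-0.60942586 -0.1875409   1.74367505  0.33242935  1.17050897  0.88313528] [-3.13026145 -0.52608862  0.00950509]
travel [-0.0171  0.1793  0.0759] dr [-1.   7.9  0.4]
```

>>> arm_command(fingers=[-1,-1,-1,-1,-1,-1,-1,-1], travel=[[-0.017,0.179,0.076],[-0.017,0.179,0.076],[-0.017,0.179,0.076],[-0.017,0.179,0.076],[-0.017,0.179,0.076],[-0.017,0.179,0.076],[-0.017,0.179,0.076],[-0.017,0.179,0.076]], dr=[[-1,8,0.4],[-1,8,0.4],[-1,8,0.4],[-1,8,0.4],[-1,8,0.4],[-1,8,0.4],[-1,8,0.4],[-1,8,0.4]])

```text
time: 9.72
tool_pos: [0.4838, -0.2734, 0.2961]
tool_rot: [-3.138, -0.662, -0.003]
contact_force: [0.0, 0.3, -0.3]
opening: 0.0917
grip_force: 0.0
```

```bash
cat >>h.py <<'E'
def knobfit(c):
    from scipy.optimize import least_squares
    P,ok=cloud(c);k=ok&(c["color"].astype(int).sum(2)<150)&(abs(P[...,0]-.54)<.035)&(abs(P[...,1]+.272)<.035)&(P[...,2]>.19)&(P[...,2]<.245)
    Q=P[k];r=least_squares(lambda x:np.linalg.norm(Q-x,axis=1)-.02,Q.mean(0)-[0,0,.01],loss='soft_l1',f_scale=.002);return len(Q),r.x
E
python3 - <<'E'
from h import *
from cell import *
s=observe();print(s['tool_pos'],s['qpos'],s['tool_rot'])
c=read_camera("wrist");print("wrist",knobfit(c))
print("scene",knobfit(read_camera("scene")))
plan([.5565,-.2735,.2025],38,0)
E
```

```text
[ 0.48375856 -0.2734033   0.29608309] [-1.00132578  0.04672218  1.81359673  0.6642298   0.99851427  0.28262221] [-3.13805765 -0.66161639 -0.00335557]
wrist (2030, array([ 0.54282509, -0.27371883,  0.21570212]))
scene (159, array([ 0.54413841, -0.27427573,  0.21756364]))
travel [-0.0013  0.0009  0.1196] dr [ 0. -0.  0.]
```

>>> arm_command(fingers=[-1,-1,-1,-1,-1,0.5,0.5,0.5], travel=[[-0.001,0.001,0.03],[-0.001,0.001,0.06],[-0.001,0.001,0.09],[-0.001,0.001,0.119],[-0.001,0.001,0.119],[-0.001,0.001,0.119],[-0.001,0.001,0.119],[-0.001,0.001,0.119]], dr=[[0,0,0],[0,0,0],[0,0,0],[0,0,0],[0,0,0],[0,0,0],[0,0,0],[0,0,0]], squeeze=25)

```text
time: 10.48
tool_pos: [0.5562, -0.275, 0.2052]
tool_rot: [3.136, -0.666, 0.001]
contact_force: [-0.7, -0.2, -0.6]
opening: 0.0764
grip_force: 0.0
```

>>> arm_command(fingers=[0.5,0.5,0.5,0.5], travel=[[0,0,0],[0,0,0],[0,0,0],[0,0,0]], dr=[[0,0,0],[0,0,0],[0,0,0],[0,0,0]])

```text
time: 10.82
tool_pos: [0.5558, -0.2751, 0.2035]
tool_rot: [3.139, -0.664, -0.001]
contact_force: [-0.2, 0.3, -0.3]
opening: 0.0495
grip_force: 0.0
```

```bash
cat >>h.py <<'E'
PIV=np.array([.5675,-.1955,.03])
def knob(a,c,t=38,L=.205):
    k=PIV+L*np.array([np.sin(c),np.sin(a)*np.cos(c),np.cos(a)*np.cos(c)]);t=np.radians(t)
    return k+.019*np.array([np.sin(t),0,-np.cos(t)])
def now():
    from cell import observe
    s=observe();R=Ro.from_euler('xyz',s['tool_rot']).as_matrix();k=s['tool_pos']-.019*R[:,2]-PIV
    print("knob",(k+PIV).round(4),"a",np.arctan2(k[1],k[2]).round(4),"c",np.arcsin(k[0]/np.linalg.norm(k)).round(4),"L",np.linalg.norm(k).round(4),"tip",s['tool_pos'].round(4),"F",s['contact_force'].round(1),"q",s['qpos'].round(3),"grip",s['grip_force'],s['opening'])
E
python3 - <<'E'
from h import *
now()
for a in(-.30,-.2,-.115):plan(knob(a,-.13),38,0)
E
```

```text
knob [ 0.5441 -0.2751  0.2185] a -0.3995 c -0.1138 L 0.2059 tip [ 0.5558 -0.2751  0.2035] F [-0.2  0.3 -0.3] q [-0.859  0.246  1.853  0.773  0.727  0.204] grip 0.0 0.04950946274148339
travel [ 0.001  -0.0196 -0.0065] dr [ 0.2 -0.1 -0. ]
travel [ 0.0041 -0.0392 -0.0105] dr [ 0.2 -0.1 -0. ]
travel [ 0.0057 -0.0563 -0.0127] dr [ 0.2 -0.1 -0. ]
```

>>> arm_command(fingers=[0.5,0.5,0.5,0.5,0.5,0.5,0.5,0.5], travel=[[0,0,0],[0,0,0],[0,0,0],[0,0,0],[0.001,-0.01,-0.003],[0.001,-0.02,-0.006],[0.003,-0.03,-0.009],[0.004,-0.04,-0.011]], dr=[[0,0,0],[0,0,0],[0,0,0],[0,0,0],[0,0,0],[0,0,0],[0,0,0],[0,0,0]])

```text
time: 11.48
tool_pos: [0.5523, -0.2334, 0.2146]
tool_rot: [3.139, -0.664, -0.001]
contact_force: [-0.5, 0.6, -0.4]
opening: 0.023
grip_force: 0.0
```

```bash
python3 - <<'E'
from h import *
now()
for a in(-.115,-.06,0,.02):plan(knob(a,-.125),38,0)
E
```

```text
knob [ 0.5406 -0.2334  0.2296] a -0.1874 c -0.1315 L 0.2049 tip [ 0.5523 -0.2334  0.2146] F [-0.5  0.6 -0.4] q [-0.797  0.183  1.902  0.748  0.702  0.277] grip 0.0 0.023049075978015532
travel [ 0.0026 -0.0146 -0.0012] dr [ 0.1 -0.  -0. ]
travel [ 0.0031 -0.0257 -0.002 ] dr [ 0.1 -0.  -0. ]
travel [ 0.0034 -0.0379 -0.0023] dr [ 0.1 -0.  -0. ]
travel [ 0.0033 -0.042  -0.0023] dr [ 0.1 -0.  -0. ]
```

```bash
python3 - <<'E'
from h import *
from cell import *
c=read_camera("wrist");cv2.imwrite("pics/w6.png",c["color"]);print(knobfit(c))
cs=read_camera("scene")
a=cs["color"][170:320,170:370]
cv2.imwrite("pics/w6b.png",np.hstack([cv2.resize(c["color"],(400,300)),cv2.resize(a,(400,300))]))
print("scene",knobfit(cs))
E
```

```text
(2753, array([ 0.54262842, -0.2735265 ,  0.21592415]))
scene (152, array([ 0.54480057, -0.27415902,  0.21715034]))
```

View pics/w6b.png

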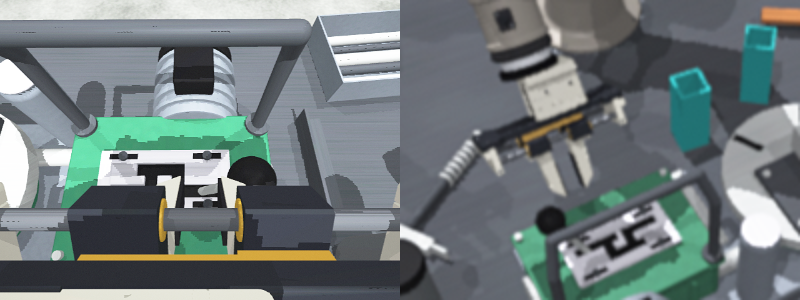

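```bash
python3 - <<'E'
from h import *
from cell import *
s=observe();R=Ro.from_euler('xyz',s['tool_rot']).as_matrix()
for n in("scene","top","wrist"):
    c=read_camera(n);P,ok=cloud(c);Q=(P[ok]-s['tool_pos'])@R
    m=(abs(Q[:,0])<.03)&(abs(Q[:,1])<.09)&(Q[:,2]<.04)&(Q[:,2]>-.15);q=Q[m]
    h,e=np.histogram(q[:,2],np.arange(-.15,.041,.01));print(n,h)
    for a,b in zip(e[8:],e[9:]):
        k=q[(q[:,2]>=a)&(q[:,2]<b)]
        if len(k)>3:print(round(a,3),k[:,:2].min(0).round(3),k[:,:2].max(0).round(3))
E
```

```text
scene [330 188  97 164  30  59  63  65  61  56  44   7  42  64  57  16   0   0
   2]
-0.07 [-0.008 -0.029] [0.017 0.03 ]
-0.06 [-0.009 -0.028] [0.015 0.028]
-0.05 [-0.007 -0.027] [0.016 0.028]
-0.04 [ 0.008 -0.017] [0.013 0.016]
-0.03 [-0.008  0.03 ] [0.012 0.056]
-0.02 [-0.012  0.022] [0.019 0.06 ]
-0.01 [-0.004  0.023] [0.019 0.061]
0.0 [-0.009  0.026] [0.015 0.057]
top [619 106 128 104   7   5   4  11  19  30  23   8  60  46  27   3   2  10
   4]
-0.07 [-0.009 -0.029] [0.014 0.026]
-0.06 [-0.006 -0.028] [0.013 0.028]
-0.05 [-0.004 -0.025] [0.013 0.026]
-0.04 [-0.011 -0.018] [0.01  0.035]
-0.03 [-0.012  0.027] [0.014 0.054]
-0.02 [-0.01   0.022] [0.016 0.059]
-0.01 [-0.005  0.021] [0.015 0.06 ]
0.02 [-0.029  0.017] [-0.013  0.027]
0.03 [-0.029  0.015] [-0.024  0.019]
wrist [21717 18463 18651 13000  3605   376   564   532   696   763   835   230
  1119  1331   345     2     0     1    18]
-0.07 [ 0.001 -0.02 ] [0.01  0.022]
-0.06 [-0.004 -0.026] [0.01  0.027]
-0.05 [-0.01  -0.027] [0.01  0.029]
-0.04 [-0.011 -0.019] [0.01  0.021]
-0.03 [-0.004  0.027] [0.009 0.056]
-0.02 [-0.006  0.022] [0.013 0.06 ]
-0.01 [-0.003  0.021] [0.013 0.056]
0.03 [-0.03   0.016] [-0.027  0.018]
```

```bash
sed -i 's/GP=.*//; s/\.019\*np\.array/GP*np.array/; s/-\.019\*R/-GP*R/' h.py; echo 'GP=.051' >>h.py; python3 - <<'E'
from h import *
from cell import *
s=observe();R=Ro.from_euler('xyz',s['tool_rot']).as_matrix()
for n in("scene","wrist"):
    c=read_camera(n);P,ok=cloud(c);Q=(P[ok]-s['tool_pos'])@R
    m=(abs(Q[:,0])<.02)&(abs(Q[:,1])<.02)&(Q[:,2]<.0)&(Q[:,2]>-.06);z=np.sort(Q[m][:,2]);print(n,z[-12:].round(4))
t=np.radians(38);k=np.array([.5437,-.274,.217])
plan(k+GP*np.array([np.sin(t),0,-np.cos(t)]),38,0)
E
```

```text
scene [-0.04   -0.0399 -0.0398 -0.0393 -0.039  -0.0386 -0.0382 -0.038  -0.0379
 -0.0365 -0.0364 -0.0352]
wrist [-0.0343 -0.0342 -0.0106 -0.0096 -0.0094 -0.009  -0.0088 -0.0082 -0.0078
 -0.0075 -0.0073 -0.0042]
travel [-0.0051  0.0388  0.0433] dr [ 0.2 -0.  -0. ]
```

>>> arm_command(fingers=[-1,-1,-1,-1,-1,-1,-1,-1], travel=[[-0.005,0.0,-0.03],[-0.005,0.0,-0.05],[-0.005,0.02,-0.05],[-0.005,0.039,-0.05],[-0.005,0.039,-0.05],[-0.005,0.039,-0.05],[-0.005,0.039,-0.05],[-0.005,0.039,-0.05]], dr=[[0,0,0],[0,0,0],[0,0,0],[0,0,0],[0,0,0],[0,0,0],[0,0,0],[0,0,0]])

```text
time: 12.5
tool_pos: [0.5175, -0.2728, 0.2499]
tool_rot: [3.141, -0.663, -0.001]
contact_force: [0.2, 0.5, -0.1]
opening: 0.0716
grip_force: 0.0
```

```bash
echo 'GP=.054' >>h.py; python3 - <<'E'
from h import *
from cell import *
now()
t=np.radians(38);k=np.array([.5437,-.274,.217])
plan(k+GP*np.array([np.sin(t),0,-np.cos(t)]),38,0)
E
```

```text
knob [ 0.4843 -0.2727  0.2925] a -0.2862 c -0.2952 L 0.286 tip [ 0.5175 -0.2728  0.2499] F [ 0.2  0.5 -0.1] q [-0.928  0.136  1.849  0.709  0.855  0.249] grip 0.0 0.07161101543840241
travel [0.0004 0.001  0.0961] dr [ 0.1  0.  -0.1]
```

>>> arm_command(fingers=[-1,-1,-1,-1,-1,-1,-1,-1], travel=[[0,0.001,0],[0,0.001,0],[0,0.001,0.015],[0,0.001,0.035],[0,0.001,0.055],[0,0.001,0.075],[0,0.001,0.09],[0,0.001,0.096]], dr=[[0,0,0],[0,0,0],[0,0,0],[0,0,0],[0,0,0],[0,0,0],[0,0,0],[0,0,0]])

```text
time: 13.17
tool_pos: [0.5771, -0.2738, 0.1728]
tool_rot: [-3.141, -0.662, -0.001]
contact_force: [-0.7, -0.2, -0.0]
opening: 0.0913
grip_force: 0.0
```

>>> arm_command(fingers=[0.4,0.4,0.4,0.4,0.4,0.4,0.4,0.4], travel=[[0,0,0],[0,0,0],[0,0,0],[0,0,0],[0,0,0],[0,0,0],[0,0,0],[0,0,0]], dr=[[0,0,0],[0,0,0],[0,0,0],[0,0,0],[0,0,0],[0,0,0],[0,0,0],[0,0,0]])

```text
time: 13.83
tool_pos: [0.5767, -0.275, 0.175]
tool_rot: [3.139, -0.664, -0.001]
contact_force: [0.4, 0.6, -0.0]
opening: 0.043
grip_force: 0.0
```

>>> arm_command(fingers=[0.4,0.4,0.4,0.4], travel=[[0,0,0],[0,0,0],[0,0,0],[0,0,0]], dr=[[0,0,0],[0,0,0],[0,0,0],[0,0,0]])

```text
time: 14.17
tool_pos: [0.5768, -0.2749, 0.1748]
tool_rot: [3.139, -0.664, -0.001]
contact_force: [-0.4, 0.2, 0.6]
opening: 0.0381
grip_force: 25.0
```

```bash
python3 - <<'E'
from h import *
from cell import *
now()
for a in(-.3,-.2,-.115):plan(knob(a,-.125),38,0)
E
```

```text
knob [ 0.5435 -0.2747  0.2174] a -0.4002 c -0.1174 L 0.2048 tip [ 0.5768 -0.2749  0.1748] F [-0.4  0.2  0.6] q [-0.823  0.313  1.851  0.822  0.661  0.165] grip 25.000093281269073 0.03808804817302071
travel [ 0.003  -0.0193 -0.0065] dr [ 0.2 -0.  -0. ]
travel [ 0.0061 -0.039  -0.0105] dr [ 0.2 -0.  -0. ]
travel [ 0.0078 -0.056  -0.0127] dr [ 0.2 -0.  -0. ]
```

>>> arm_command(fingers=[0.4,0.4,0.4,0.4,0.4,0.4,0.4,0.4], travel=[[0.001,-0.01,-0.003],[0.003,-0.019,-0.006],[0.004,-0.029,-0.008],[0.006,-0.039,-0.01],[0.007,-0.048,-0.012],[0.008,-0.056,-0.013],[0.008,-0.056,-0.013],[0.008,-0.056,-0.013]], dr=[[0,0,0],[0,0,0],[0,0,0],[0,0,0],[0,0,0],[0,0,0],[0,0,0],[0,0,0]])

```text
time: 14.83
tool_pos: [0.577, -0.2209, 0.1936]
tool_rot: [3.132, -0.67, 0.002]
contact_force: [-2.2, -1.9, 11.0]
opening: 0.0388
grip_force: 25.0
```

```bash
python3 - <<'E'
from h import *
from cell import *
now()
for c in(-.06,0,.06,.12):plan(knob(-.115,c),38,0)
E
```

```text
knob [ 0.5434 -0.2205  0.2359] a -0.1206 c -0.1155 L 0.2088 tip [ 0.577  -0.2209  0.1936] F [-2.2 -1.9 11. ] q [-0.732  0.233  1.908  0.787  0.615  0.272] grip 25.001240372657776 0.03877446872840226
travel [ 0.0072 -0.002   0.0094] dr [ 0.5 -0.4  0.1]
travel [ 0.0171 -0.002   0.0167] dr [ 0.5 -0.4  0.1]
travel [ 0.0265 -0.0021  0.0247] dr [ 0.5 -0.4  0.1]
travel [ 0.0354 -0.0023  0.0331] dr [ 0.5 -0.4  0.1]
```

>>> arm_command(fingers=[0.4,0.4,0.4,0.4,0.4,0.4,0.4,0.4], travel=[[0.004,-0.002,0.005],[0.008,-0.002,0.009],[0.013,-0.002,0.013],[0.017,-0.002,0.017],[0.022,-0.002,0.021],[0.026,-0.002,0.025],[0.031,-0.002,0.029],[0.035,-0.002,0.033]], dr=[[0,0,0],[0,0,0],[0,0,0],[0,0,0],[0,0,0],[0,0,0],[0,0,0],[0,0,0]])

```text
time: 15.5
tool_pos: [0.6264, -0.2203, 0.1913]
tool_rot: [3.13, -0.674, 0.001]
contact_force: [-0.2, -3.4, 15.3]
opening: 0.0389
grip_force: 25.0
```

```bash
python3 - <<'E'
from h import *
from cell import *
now()
for a in(-.05,.05,.12,.197):plan(knob(a,.125),38,0)
E
```

```text
knob [ 0.5927 -0.2197  0.2335] a -0.1185 c 0.1223 L 0.2065 tip [ 0.6264 -0.2203  0.1913] F [-0.2 -3.4 15.3] q [-0.658  0.307  1.811  0.741  0.585  0.377] grip 25.000592172145844 0.03885509175264968
travel [-0.0005 -0.0147  0.0004] dr [ 0.6 -0.6  0.1]
travel [-0.0005 -0.035   0.0002] dr [ 0.6 -0.6  0.1]
travel [-0.0012 -0.0492  0.0009] dr [ 0.6 -0.6  0.1]
travel [-0.0028 -0.0647  0.0027] dr [ 0.6 -0.6  0.1]
```

>>> arm_command(fingers=[0.4,0.4,0.4,0.4,0.4,0.4,0.4,0.4], travel=[[0.001,-0.008,-0.002],[0.001,-0.017,-0.002],[0.001,-0.026,-0.002],[0.001,-0.035,-0.002],[0.001,-0.044,-0.001],[0.0,-0.052,-0.001],[-0.001,-0.06,0.0],[-0.002,-0.065,0.001]], dr=[[0,0,0],[0,0,0],[0,0,0],[0,0,0],[0,0,0],[0,0,0],[0,0,0],[0,0,0]])

```text
time: 16.17
tool_pos: [0.6241, -0.1539, 0.1864]
tool_rot: [3.133, -0.67, 0.001]
contact_force: [2.3, -4.5, 4.7]
opening: 0.0388
grip_force: 25.0
```

```bash
python3 - <<'E'
from h import *
from cell import *
now()
for c in(.06,0,-.06,-.125):plan(knob(.197,c),38,0)
E
```

```text
knob [ 0.5906 -0.1534  0.2287] a 0.2087 c 0.1133 L 0.2044 tip [ 0.6241 -0.1539  0.1864] F [ 2.3 -4.5  4.7] q [-0.535  0.266  1.886  0.71   0.494  0.488] grip 25.000725388526917 0.03876572801230845
travel [-0.0076  0.0016 -0.0083] dr [ 0.5 -0.4  0. ]
travel [-0.017   0.0016 -0.0162] dr [ 0.5 -0.4  0. ]
travel [-0.0269  0.0018 -0.0235] dr [ 0.5 -0.4  0. ]
travel [-0.038   0.002  -0.0308] dr [ 0.5 -0.4  0. ]
```

>>> arm_command(fingers=[0.4,0.4,0.4,0.4,0.4,0.4,0.4,0.4], travel=[[-0.004,0.001,-0.004],[-0.008,0.002,-0.008],[-0.013,0.002,-0.012],[-0.017,0.002,-0.016],[-0.022,0.002,-0.02],[-0.027,0.002,-0.024],[-0.033,0.002,-0.028],[-0.038,0.002,-0.031]], dr=[[0,0,0],[0,0,0],[0,0,0],[0,0,0],[0,0,0],[0,0,0],[0,0,0],[0,0,0]])

```text
time: 16.83
tool_pos: [0.5734, -0.1544, 0.1855]
tool_rot: [3.138, -0.666, -0.001]
contact_force: [1.2, -1.0, 5.8]
opening: 0.0383
grip_force: 25.0
```

```bash
python3 - <<'E'
from h import *
from cell import *
now()
for a in(.25,.3,.35,.41,.43):plan(knob(a,-.12),38,0)
E
```

```text
knob [ 0.54   -0.1541  0.228 ] a 0.2059 c -0.1351 L 0.2041 tip [ 0.5734 -0.1544  0.1855] F [ 1.2 -1.   5.8] q [-0.606  0.188  1.995  0.783  0.517  0.36 ] grip 25.000361502170563 0.038283891021749665
travel [ 0.0017 -0.0092  0.0024] dr [ 0.2 -0.2 -0. ]
travel [-0.     -0.019   0.0046] dr [ 0.2 -0.2 -0. ]
travel [-0.0021 -0.0287  0.0071] dr [ 0.2 -0.2 -0. ]
travel [-0.0049 -0.04    0.0106] dr [ 0.2 -0.2 -0. ]
travel [-0.0059 -0.0438  0.0119] dr [ 0.2 -0.2 -0. ]
```

Through the second passage; now to the home end, overshooting a little to press on the stop.

>>> arm_command(fingers=[0.4,0.4,0.4,0.4,0.4,0.4,0.4,0.4], travel=[[0.001,-0.008,0.002],[0.001,-0.016,0.004],[0.0,-0.024,0.006],[-0.002,-0.032,0.008],[-0.005,-0.04,0.01],[-0.006,-0.045,0.012],[-0.006,-0.048,0.012],[-0.006,-0.048,0.012]], dr=[[0,0,0],[0,0,0],[0,0,0],[0,0,0],[0,0,0],[0,0,0],[0,0,0],[0,0,0]])

```text
time: 17.5
tool_pos: [0.5765, -0.1089, 0.1715]
tool_rot: [3.132, -0.666, -0.001]
contact_force: [-1.2, -15.9, 0.7]
opening: 0.0389
grip_force: 25.0
```

```bash
python3 - <<'E'
from h import *
now()
E
```

```text
knob [ 0.5432 -0.1084  0.214 ] a 0.4423 c -0.1188 L 0.205 tip [ 0.5765 -0.1089  0.1715] F [ -1.2 -15.9   0.7] q [-0.493  0.187  2.046  0.787  0.412  0.43 ] grip 25.000730752944946 0.03892496021717476
```

>>> arm_command(fingers=[-1,-1,-1,-1,-1,-1,-1,-1], travel=[[0,0,0],[0,0,0],[0,0,0],[0,0,0],[0,0,0],[0,0,0],[0,0,0],[0,0,0]], dr=[[0,0,0],[0,0,0],[0,0,0],[0,0,0],[0,0,0],[0,0,0],[0,0,0],[0,0,0]])

```text
time: 18.17
tool_pos: [0.5758, -0.1054, 0.1706]
tool_rot: [3.14, -0.663, -0.001]
contact_force: [-0.4, 0.3, 0.4]
opening: 0.0877
grip_force: 0.0
```

>>> arm_command(fingers=[-1,-1,-1,-1,-1,-1,-1,-1], travel=[[0,0,0],[0,0,0],[0,0,-0.02],[0,0,-0.05],[0,0,-0.08],[0,0,-0.11],[0,0,-0.14],[0,0,-0.15]], dr=[[0,0,0],[0,0,0],[0,0,0],[0,0,0],[0,0,0],[0,0,0],[0,0,0],[0,0,0]])

```text
time: 18.83
tool_pos: [0.4829, -0.1059, 0.2929]
tool_rot: [3.135, -0.668, 0.001]
contact_force: [-0.3, -0.4, 0.3]
opening: 0.092
grip_force: 0.0
```

```bash
sed -i 's/abs(P\[...,1\]+.272)<.035/abs(P[...,1]-ky)<.035/; s/def knobfit(c)/def knobfit(c,ky=-.272)/' h.py; python3 - <<'E'
from h import *
from cell import *
now()
for n in("wrist","top","scene"):
    c=read_camera(n);r=knobfit(c,-.115);k=r[1]-PIV;print(n,r,"a",np.arctan2(k[1],k[2]))
    if n=="scene":cv2.imwrite("pics/s9.png",cv2.resize(c["color"][150:330,170:450],None,fx=2.8,fy=2.8))
E
```

```text
knob [ 0.4494 -0.1056  0.3353] a 0.2865 c -0.3553 L 0.3394 tip [ 0.4829 -0.1059  0.2929] F [-0.3 -0.4  0.3] q [-0.649 -0.155  2.013  0.543  0.797  0.635] grip 0.0 0.09199473617684338
wrist (2080, array([ 0.54305679, -0.11384513,  0.21443286])) a 0.41679587936023066
top (110, array([ 0.54578475, -0.11388421,  0.21642233])) a 0.41266262622000416
scene (135, array([ 0.54444903, -0.11444169,  0.2158393 ])) a 0.41129710112194534
```

View pics/s9.png

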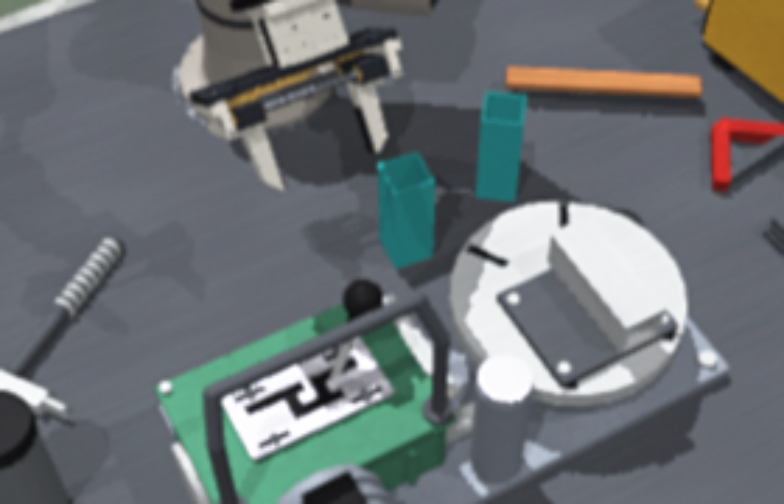

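The lever sits at the home end (knob at px 362,297), the tube lies flat on the plate, and the gripper is clear.

```bash
python3 -c "
from cell import *
print(hand_in())"
```

```text
the job is handed in; nothing more can be done
None
```

The tube lies flat on the raised plate, pointing away from the edge. The lever is fully home, released, and measures about 0.41 rad on all three cameras, so I handed the job in at about 19 s. I turned the tube in the gripper rather than pushing it over, and while doing so the third arm joint read 0.037 rad, just under its 0.04 limit, which may count against the range rule.

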